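# Open the salt keg: cap off, rock the tight plug out and hold it

### The job

Open the white salt keg: lift the blue cap by its tab so that it tips up on its far edge, take it off and lay it, right way up, on the green board. Then grip the yellow plug, rock it well over to one side and then the other until it works loose from the neck, without lifting, tipping or shifting the keg, and finish holding it still, upright and just clear above the mouth, with a finger or two of gap. Leave everything else on the table where it is.

Things in the scene. Friction and masses are not known exactly. Their poses are not given: they have to be found in the camera images.
- keg: White salt keg, 2.2 kg, standing loose on the table. Body 170 mm in diameter, 100 mm high to its sloping shoulder; above it a collar 116 mm in diameter whose flat top, 133 mm above the table, is the cap's seat. Origin: centre of its underside; z up; x and y as the seated plug's. A straight pull on the plug lifts the whole keg before the plug lets go
- neck (a point): Centre of the keg's mouth, level with the neck's rim, 145 mm above the table; neck 96 mm outside, 83 mm inside diameter. Axes as the keg's. Rubber seal lips on its +y and -y sides, 6 to 26 mm below the rim, grip the plug with 13 to 17 N of drag each. Tilted 8 degrees one way, then 8 the other, each time about its lower side, the plug climbs 5 mm, then 10 mm a swing; it is free 24 mm up
- cap_mid (a point): Loose blue cap, an upturned cup 112 mm in diameter, 54 mm high, walls 4 mm, 90 g, on the keg's collar over the neck (4 mm play all round; its skirt reaches 12 mm below the neck's rim), hiding the plug. This point: on its axis, 27 mm above the skirt's lower edge. Its -x axis points towards the tab; z up when right way up
- cap_tab (a point): Centre of the cap's upright lift tab, on its flat top near the edge, 44 mm from the axis: 10 mm thick (radially, cap's x), 36 mm long (cap's y), 24 mm high. This point is 12 mm above the flat top, 66 mm above the skirt's lower edge. Raise the tab, turning about the skirt's lower edge opposite (56 mm beyond the axis), to tip the cap. Axes as the cap's
- plug_mid (a point): Yellow plug under the cap, 64 mm high, 110 g: body 74 mm in diameter, 30 mm deep, in the neck; flange 92 mm in diameter, 4 mm thick, on the rim; grip block 44 mm long (x), 22 thick (y), 30 high. This point: on its axis, 32 mm above its underside; the block reaches from 2 to 32 mm above it. z up. Pinch the block along y, rock about x so its +y and -y sides rise in turn
- board: Green cutting board lying flat, 240 by 240 mm, 12 mm thick, fixed; origin: centre of its underside; on it the cap is laid near the middle
- jug: Bystander: clear plastic measuring jug, 90 mm across, 110 mm high, loose; origin: centre of its foot
- spice_jar: Bystander: jar with red lid, 68 mm across, 105 mm high, loose; origin: centre of its foot
- spray_bottle: Bystander: spray bottle with blue head, 76 mm across, 203 mm high, loose; origin: centre of its foot
- scoop: Bystander: steel spoon, 210 mm long, lying on the table nearer the robot, loose; origin: under its middle
- pail_a: Bystander: full clear pail of mushrooms, about 200 mm across, 190 mm high, does not move; origin: centre of its foot
- mushroom_tray: Bystander: cream tray of mushrooms at the right (-y) side, 380 by 270 mm, 90 mm high, does not move; origin: centre of its underside
There are look-alikes about, which are no part of the job. Of the things shaped like the part that bears cap_mid, the blue one is meant.

How it is judged (in metres and radians):
On the way, in this order (a step that is already met when the one before it is completed fails the run):
1. the cap is tipped up on one side (8 degrees or more) before it leaves the keg (angle between cap_mid's own z axis and vertical above 0.14 rad and z of cap_mid in the frame of keg below 0.19 m), for 0.05 s.
2. the cap lies on the board, right way up, let go (horizontal distance between cap_mid and board below 0.065 m and height (world z) of cap_mid below 0.045 m and angle between cap_mid's own z axis and vertical below 0.1 rad and contact force between the fingers and cap below 0.1 N), for 0.2 s.
3. the plug is rocked over to one side (3.5 degrees or more), still in the neck (angle between plug_mid's own z axis and vertical above 0.06 rad and z of plug_mid in the frame of keg below 0.165 m), for 0.05 s.
4. it comes back through level, still in the neck (angle between plug_mid's own z axis and vertical below 0.035 rad and z of plug_mid in the frame of keg below 0.174 m).
5. it is rocked over again, still in the neck (angle between plug_mid's own z axis and vertical above 0.06 rad and z of plug_mid in the frame of keg below 0.177 m), for 0.05 s.
At the end, for the whole second after the job is handed in: The plug is held by the gripper, still, within 14 degrees of upright, over the mouth (within 30 mm of the keg's axis), its underside 3 to 55 mm above the neck's rim and touching nothing of the keg; the cap lies right way up on the board within 65 mm of its centre; the keg stands flat on the table (z of plug_mid in the frame of keg between 0.18 and 0.232 m and horizontal distance between plug_mid and keg below 0.03 m and angle between plug_mid's own z axis and vertical below 0.25 rad and contact force between plug and keg below 0.05 N and contact force between the fingers and plug above 1 N and linear speed of each of plug, cap below 0.03 m/s and horizontal distance between cap_mid and board below 0.065 m and height (world z) of cap_mid below 0.045 m and angle between cap_mid's own z axis and vertical below 0.1 rad and angle between keg's own z axis and vertical below 0.03 rad and height (world z) of keg below 0.004 m); the arm keeps its last pose, push and grip.
It fails at once if the keg is lifted, tipped (5 degrees) or shifted (35 mm) (height (world z) of keg above 0.008 m or angle between keg's own z axis and vertical above 0.09 rad or distance of keg from where it was at the start of the episode above 0.035 m).
It fails at once if the cap is dropped or thrown (falls faster than 1 m/s out of the gripper) (linear speed of cap above 1 m/s and contact force between the fingers and cap below 0.05 N).
It fails at once if a bystander is disturbed (moved by 30 mm) (distance of any of jug, spice_jar, spray_bottle, scoop from where it was at the start of the episode above 0.03 m).
It also fails if it takes over 54 s, if anything falls off the work surface, if the arm or the gripper's body presses on something with over 40 N, if the wrist force passes 120 N, or if a joint passes its speed limit or range.

### The arm

A 6-joint arm with a two-finger parallel gripper is mounted at the origin on the work surface. World frame = base frame: x ahead of the robot, y to its left, z up, the work surface at z = 0. Lengths are in m, angles in degrees, forces in N, time in s.
With the tool pointing down it reaches from about 0.375 to 0.9 m from the base axis. Payload 3.1 kg.
Tool frame: the origin (TCP) lies on the centre line of the jaws, within the pads' length; the fingertips stand 8 mm ahead of it and the grasp point (between the pads) lies 11 mm behind it; z points along the fingers, y is the direction in which the jaws open and shut (so a half turn about z gives the same grasp; the last joint's range is limited). The gripper opens to 87 mm and grips with 3 to 60 N. Pads are 19 mm wide; open, the fingers measure 117 mm over their backs; the gripper's body (75 mm by 190 mm) begins 51 mm behind the grasp point.
Start: joints at [-82.019, 30.224, 82.088, -0, 67.689, -10.227], TCP at [0.195, -0.594, 0.231] pointing down, gripper open.
Joint ranges: [-176.69, 176.69], [-43.24, 126.21], [12.49, 139.97], [-82, 262], [0, 151.66], [-163.58, 163.58]. Speed limits (degrees/s): [159.86, 159.86, 180, 180, 180, 180].

### API

Orientations are given as a 3x3 rotation matrix whose columns are the frame's x, y, z axes.
In Python, from rig import * gives the robot as it stands. The module is installed in compiled form; this text tells all that it offers.
- The arm moves only by the tool arm_command, never from a script. Its argument "commands" is a list of rows, each an object with "translation": the shift along the tool's x, y, z scaled (see below), a list of three; "dr": the turn, a rotation vector about the tool's x, y, z scaled (see below), a list of three; "jaw": the closure, from 0 (fully open) to 1 (shut). In form: [{"translation": [x, y, z], "dr": [ax, ay, az], "jaw": jaw}, ...]. A call has 1 to 12 rows; each row shifts and turns the commanded pose from where the row before left it, along the tool's axes as they then stand; what a row does not reach is not made up. The controller multiplies each number of a shift by 25 mm and each number of a turn by 6 degrees. A row lasts 1/12 s, in which the tool goes at most 41.7 mm and 7.16 degrees, less where a joint would pass 70% of its speed; a pose out of reach is approached as far as the arm can. A call with a number of a shift or a turn outside -1 to 1 is refused whole. A call with a gripper value outside its range is refused whole. The fingers move at their own pace and stop on an object; the grip force is fixed at half the most. Time passes only in rows, so rows that do not move let the fingers close. It gives the time, the measured TCP pose, the force and the opening at its end, in the units of the state.
- read_state(): the state, without advancing time (a new reading comes with each control period).
- capture(name): name is "scene" or "top"; returns (picture, depth): 420x560x3 uint8, red, green, blue; 420x560 float32, m along the optical axis (not along the pixel's ray), 0 where there is no reading.
- camera_model(name): a dict with "intrinsics" (3x3 intrinsics, pixels), "k1" (the pictures are not rectified: a ray, as slopes to the right and down, at radius r is drawn at 1 + k1 r^2 times it, then the intrinsics apply), "pose" (4x4, takes a point from camera to world coordinates). Camera axes: x right, y down, z forward; pixel columns grow to the right and rows downward; lengths in m; the calibration is good to about 2 mm. A picture is of the moment at which its call begins. camera_model takes no time and is no camera call.
- hand_in(): hands the job in, once; it reports no verdict.
The state is a dict: "time_s": time; "joint_positions": joint angles; "qvel": joint speeds; "tau": joint torques, N m; "position": TCP position; "tcp_rot": TCP orientation; "force": force on the tool from outside, world axes, zero at the start; "moment": the same for the moment, N m; "opening": opening from 0.0 (shut) to 1.0 (fully open).
Only numpy, scipy, OpenCV 4.12 (cv2) and the standard library are available. Lean on these libraries where they do the work, as an engineer would, in place of code of your own. Each camera call takes 0.05 s, during which the arm holds its last target.

## Working session

There is one attempt and no reset: what is moved stays moved. The work goes in short steps, Python scripts to look and compute and a tool call to move; the robot and the scene stay as the last step left them, time stands still between calls to the robot, and variables do not carry over. Pictures are saved under pics/ and viewed, and the job is handed in when it is done.

Besides the shell and the picture viewer there is one more tool, called after "Call:" as name([rows], argument=value, ...), one row to a line, values as JSON. arm_command: Moves the arm, as the interface text tells. Its arguments: {"type":"object","properties":{"commands":{"type":"array"}},"required":["commands"]}

```bash
mkdir -p pics; cat > h.py <<'E'
from rig import *
import numpy as np, cv2
def save(name,fn):
    p,d=capture(name); cv2.imwrite('pics/'+fn+'.png',p[:,:,::-1]); np.savez('pics/'+fn+'.npz',p=p,d=d); return p,d
def ray(cam,uv):
    m=camera_model(cam);K=np.array(m['intrinsics'],float);k1=m['k1'];T=np.array(m['pose'])
    s=cv2.undistortPoints(np.array(uv,float).reshape(-1,1,2),K,np.array([k1,0,0,0.]))[:,0]
    return T[:3,3],np.c_[s,np.ones(len(s))]@T[:3,:3].T
def onplane(cam,uv,z):
    o,d=ray(cam,uv); return o+d*((z-o[2])/d[:,2])[:,None]
def cloud(cam,d):
    h,w=d.shape; v,u=np.mgrid[:h,:w]; uv=np.c_[u.ravel(),v.ravel()]
    o,r=ray(cam,uv); return (o+r*d.ravel()[:,None]).reshape(h,w,3)
E
python3 - <<'E'
from h import *
for c in('scene','top'):
    p,d=save(c,c+'0'); m=camera_model(c); print(c,m['intrinsics'],m['k1'],np.round(m['pose'],3).tolist(),(d>0).mean())
print(read_state())
E
```

```text
scene [[537.0804596    0.         286.9683419 ]
 [  0.         537.0804596  197.62500097]
 [  0.           0.           1.        ]] -0.2062075007320043 [[0.266, 0.595, -0.758, 1.905], [0.964, -0.177, 0.198, -0.388], [-0.016, -0.784, -0.621, 1.239], [0.0, 0.0, 0.0, 1.0]] 0.9725765306122449
top [[448.62115223   0.         275.3018624 ]
 [  0.         448.62115223 205.14050448]
 [  0.           0.           1.        ]] 0.006578370153390582 [[-0.009, -0.999, 0.043, 0.486], [-1.0, 0.008, -0.016, -0.016], [0.015, -0.043, -0.999, 1.432], [0.0, 0.0, 0.0, 1.0]] 0.9958418367346938
{'time_s': 0.1, 'joint_positions': array([-8.20175735e+01,  3.02737970e+01,  8.21489866e+01, -2.53454618e-03,
        6.76901053e+01, -1.02296661e+01]), 'qvel': array([-0.01722855, -0.04309464, -0.08817513, -0.10591025, -0.05091104,
       -0.03824374]), 'tau': array([-4.35591874e-04, -4.40986669e+01, -1.77150428e+01,  6.35657413e-02,
        5.33983216e-02, -3.69135353e-05]), 'position': array([ 0.19523477, -0.5930412 ,  0.22966811]), 'tcp_rot': array([[ 9.49900898e-01,  3.12551092e-01, -3.14140122e-04],
       [ 3.12551096e-01, -9.49898956e-01,  1.94550821e-03],
       [ 3.09669341e-04, -1.94622483e-03, -9.99998058e-01]]), 'force': array([-1.23033464, -0.79582413, -0.19620687]), 'moment': array([0.04538805, 0.02630021, 0.02706625]), 'opening': 0.9983452977602101}
```

View pics/scene0.png

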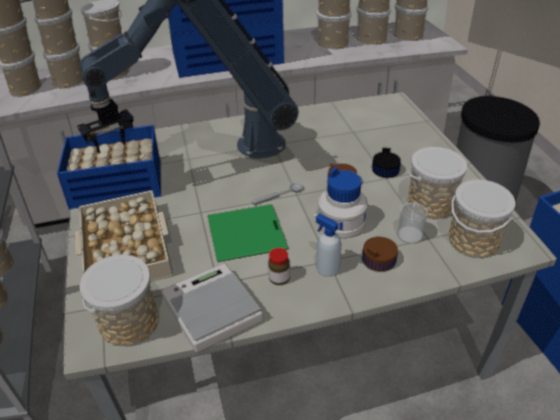

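View pics/top0.png

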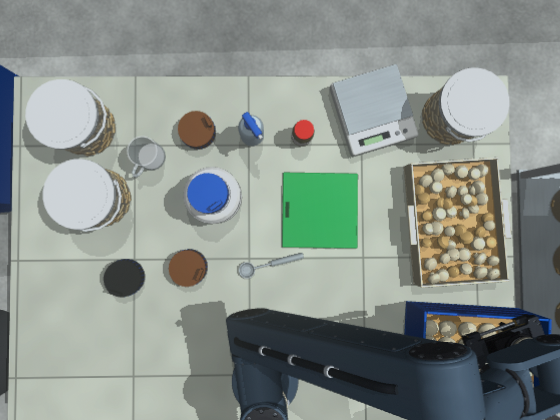

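The cap (blue) is at about (208,193) in the top view, with the keg under it; the board is centred near (320,210), the spoon near (270,265), and the spray bottle near (252,127). Next I'll zoom in on the cap.

```bash
python3 - <<'E'
from h import *
z=np.load('pics/top0.npz');p,d=z['p'],z['d']
cv2.imwrite('pics/z1.png',cv2.resize(p[150:240,165:265],None,fx=7,fy=6.6,interpolation=cv2.INTER_CUBIC)[:,:,::-1])
C=cloud('top',d)
hsv=cv2.cvtColor(p,cv2.COLOR_RGB2HSV)
blue=(hsv[...,0]>100)&(hsv[...,0]<130)&(hsv[...,1]>120)
blue[:,:170]=0;blue[:,245:]=0;blue[:150]=0;blue[230:]=0
P=C[blue];print(len(P),np.percentile(P[:,2],[1,5,20,50,80,95,99]))
top=blue&(abs(C[...,2]-.187)<.006);Q=C[top];print('top',Q.mean(0),len(Q))
hi=blue&(C[...,2]>.197);Q=C[hi];print('tab',len(Q),Q.mean(0),np.round(Q[:40],3).tolist())
g=(hsv[...,0]>45)&(hsv[...,0]<80)&(hsv[...,1]>120);
c=max(cv2.findContours(g.astype('uint8'),0,2)[0],key=cv2.contourArea)
r=cv2.minAreaRect(c);b=cv2.boxPoints(r);print('board',r,onplane('top',[r[0]],.012),onplane('top',b,.012))
z=np.load('pics/scene0.npz');cv2.imwrite('pics/z2.png',cv2.resize(z['p'][160:280,270:430],None,fx=5,fy=5,interpolation=cv2.INTER_CUBIC)[:,:,::-1])
E
```

```text
1269 [0.17834445 0.1804056  0.1826262  0.18497201 0.18733223 0.1907216
 0.21077091]
top [0.57711777 0.15410135 0.18518919] 1116
tab 54 [0.53737204 0.12267808 0.25368346] [[0.486, -0.016, 1.432], [0.551, 0.118, 0.209], [0.551, 0.115, 0.211], [0.549, 0.124, 0.205], [0.549, 0.121, 0.208], [0.549, 0.118, 0.208], [0.548, 0.115, 0.211], [0.549, 0.113, 0.203], [0.546, 0.126, 0.21], [0.546, 0.123, 0.21], [0.546, 0.121, 0.21], [0.546, 0.118, 0.212], [0.546, 0.115, 0.212], [0.546, 0.112, 0.211], [0.544, 0.132, 0.202], [0.543, 0.129, 0.212], [0.543, 0.126, 0.21], [0.543, 0.124, 0.207], [0.543, 0.12, 0.211], [0.543, 0.118, 0.204], [0.543, 0.116, 0.203], [0.541, 0.135, 0.205], [0.541, 0.132, 0.208], [0.541, 0.129, 0.205], [0.54, 0.126, 0.208], [0.541, 0.124, 0.207], [0.54, 0.121, 0.21], [0.541, 0.119, 0.202], [0.538, 0.137, 0.207], [0.538, 0.134, 0.212], [0.538, 0.132, 0.209], [0.538, 0.129, 0.207], [0.538, 0.126, 0.208], [0.538, 0.123, 0.211], [0.535, 0.143, 0.208], [0.535, 0.14, 0.211], [0.535, 0.137, 0.211], [0.535, 0.134, 0.209], [0.535, 0.132, 0.208], [0.535, 0.129, 0.21]]
board ((319.421142578125, 209.94088745117188), (74.2240982055664, 74.29655456542969), 0.8303154110908508) [[ 0.53084083 -0.17831291  0.012     ]] [[ 0.4161981  -0.05777691  0.012     ]
 [ 0.65166325 -0.06339126  0.012     ]
 [ 0.64657075 -0.29996354  0.012     ]
 [ 0.41061737 -0.29264251  0.012     ]]
```

View pics/z1.png

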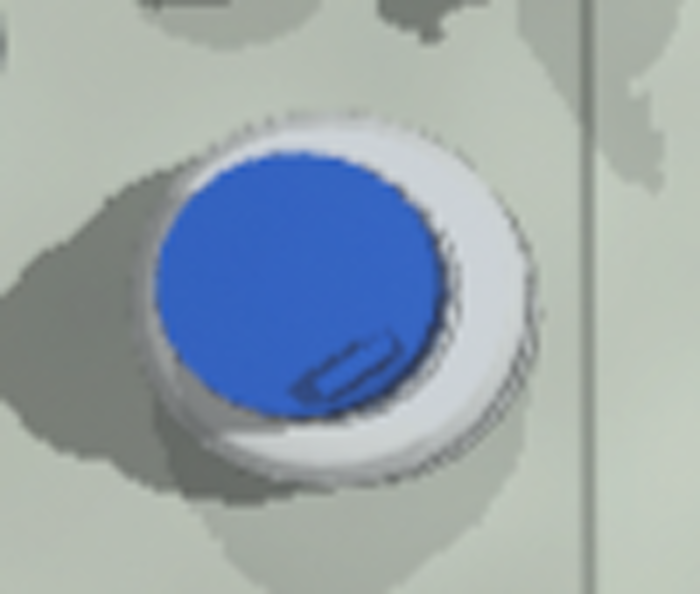

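View pics/z2.png

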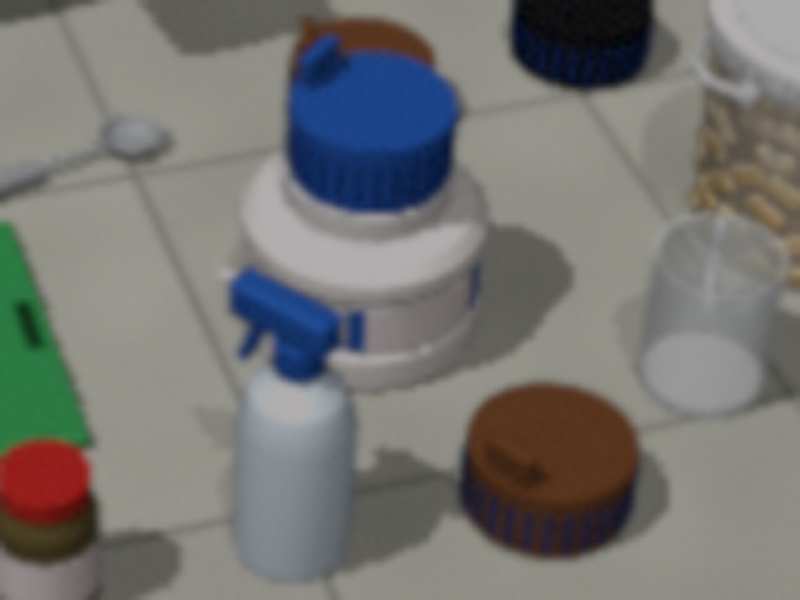

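```bash
python3 - <<'E'
from h import *
z=np.load('pics/top0.npz');p,d=z['p'],z['d'];C=cloud('top',d)
hsv=cv2.cvtColor(p,cv2.COLOR_RGB2HSV)
blue=(hsv[...,0]>100)&(hsv[...,0]<130)&(hsv[...,1]>120)
blue[:,:170]=0;blue[:,245:]=0;blue[:150]=0;blue[230:]=0
m=blue&(C[...,2]>.2)&(C[...,2]<.22)
Q=C[m][:,:2].astype('float32');r=cv2.minAreaRect(Q);print('tab rect',r,cv2.boxPoints(r).tolist(),C[m][:,2].max())
w,V=np.linalg.eigh(np.cov((Q-Q.mean(0)).T));print(Q.mean(0),w**.5,V)
# cap circle: contour of top disc at z=.187, exclude
c=max(cv2.findContours((blue&(C[...,2]<.195)).astype('uint8'),0,1)[0],key=cv2.contourArea)[:,0]
P=onplane('top',c,.187)[:,:2];
e=cv2.minEnclosingCircle(P.astype('float32'));print('cap',e)
from scipy.optimize import least_squares
f=least_squares(lambda q:np.hypot(*(P-q[:2]).T)-q[2],[.577,.154,.056],loss='soft_l1',f_scale=.002);print(f.x)
# keg: white ring
keg=(hsv[...,1]<60)&(hsv[...,2]>120)
w=(abs(C[...,2]-.1)<.02)&(np.hypot(C[...,0]-.577,C[...,1]-.154)<.12);print('keg',w.sum(),C[w].mean(0))
c=max(cv2.findContours(((C[...,2]>.06)&(np.hypot(C[...,0]-.577,C[...,1]-.154)<.13)).astype('uint8'),0,1)[0],key=cv2.contourArea)[:,0]
P=onplane('top',c,.1)[:,:2]
f=least_squares(lambda q:np.hypot(*(P-q[:2]).T)-q[2],[.577,.154,.085],loss='soft_l1',f_scale=.002);print(f.x)
# objects map
for n,(u,v,zz) in dict(spoon=(270,265,0),spray=(252,127,.2),redlid=(304,131,.105),jug=(147,157,.1),bowl1=(197,130,.05),bowl2=(188,268,.05)).items(): print(n,onplane('top',[(u,v)],zz)[0],C[v,u])
E
```

```text
tab rect ((0.5398193001747131, 0.12834732234477997), (0.01086341217160225, 0.03495081886649132), 38.61348342895508) [[0.524669349193573, 0.13861241936683655], [0.5464808344841003, 0.11130276322364807], [0.5549692511558533, 0.11808222532272339], [0.5331577658653259, 0.14539188146591187]] 0.21373561689644016
[0.53946507 0.1279751 ] [0.00301627 0.01048752] [[-0.81449852 -0.58016563]
 [-0.58016563  0.81449852]]
cap ((0.5756713151931763, 0.15252597630023956), 0.05647693946957588)
[0.5757611  0.15278487 0.05450596]
keg 1137 [0.56871661 0.14007429 0.10380239]
[0.57490046 0.15169753 0.0829379 ]
spoon [ 0.35752772 -0.02016879  0.        ] [ 0.35744463 -0.02017143 -0.00092368]
spray [0.75611417 0.02710496 0.2       ] [0.75565289 0.02703111 0.2021072 ]
redlid [ 0.76404814 -0.12460574  0.105     ] [ 0.76538252 -0.12512723  0.09862208]
jug [0.68966887 0.34295755 0.1       ] [0.70398632 0.36824215 0.0061787 ]
bowl1 [0.78044371 0.20263236 0.05      ] [0.78002629 0.20232192 0.051962  ]
bowl2 [0.3554706  0.23057592 0.05      ] [0.35570541 0.23013343 0.05247966]
```

Call:
arm_command([
  {"translation": [0,0,-0.1],"dr": [0,0,-1],"jaw": 0},
  {"translation": [0,0,-0.1],"dr": [0,0,-1],"jaw": 0},
  {"translation": [0,0,-0.1],"dr": [0,0,-1],"jaw": 0},
  {"translation": [0,0,-0.1],"dr": [0,0,-1],"jaw": 0},
  {"translation": [0,0,-0.1],"dr": [0,0,-1],"jaw": 0},
  {"translation": [0,0,-0.1],"dr": [0,0,-1],"jaw": 0},
  {"translation": [0,0,-0.1],"dr": [0,0,-1],"jaw": 0},
  {"translation": [0,0,-0.1],"dr": [0,0,-1],"jaw": 0},
  {"translation": [0,0,-0.1],"dr": [0,0,-1],"jaw": 0},
  {"translation": [0,0,-0.1],"dr": [0,0,-1],"jaw": 0},
  {"translation": [0,0,-0.1],"dr": [0,0,-1],"jaw": 0},
  {"translation": [0,0,-0.1],"dr": [0,0,-1],"jaw": 0},
])

```text
time_s: 1.1
position: [0.1953, -0.5932, 0.26]
tcp_rot: [[-0.009, 1.0, -0.0], [1.0, 0.009, 0.001], [0.001, -0.0, -1.0]]
force: [0.4, 0.1, -0.0]
opening: 0.997
```

Call:
arm_command([
  {"translation": [0,0,0],"dr": [0,0,-1],"jaw": 0},
  {"translation": [0,0,0],"dr": [0,0,-1],"jaw": 0},
  {"translation": [0,0,0],"dr": [0,0,-1],"jaw": 0},
  {"translation": [0,0,0],"dr": [0,0,-1],"jaw": 0},
  {"translation": [0,0,0],"dr": [0,0,-1],"jaw": 0},
  {"translation": [0,0,0],"dr": [0,0,-0.8],"jaw": 0},
  {"translation": [0,0,0],"dr": [0,0,0],"jaw": 0},
])

```text
time_s: 1.68
position: [0.1953, -0.5933, 0.26]
tcp_rot: [[-0.575, 0.818, -0.0], [0.818, 0.575, 0.001], [0.001, 0.001, -1.0]]
force: [1.2, 0.0, -0.4]
opening: 1.001
```

Call:
arm_command([
  {"translation": [0.56,0.99,0],"dr": [0,0,0],"jaw": 0},
  {"translation": [0.56,0.99,0],"dr": [0,0,0],"jaw": 0},
  {"translation": [0.56,0.99,0],"dr": [0,0,0],"jaw": 0},
  {"translation": [0.56,0.99,0],"dr": [0,0,0],"jaw": 0},
  {"translation": [0.56,0.99,0],"dr": [0,0,0],"jaw": 0},
  {"translation": [0.56,0.99,0],"dr": [0,0,0],"jaw": 0},
  {"translation": [0.56,0.99,0],"dr": [0,0,0],"jaw": 0},
  {"translation": [0.56,0.99,0],"dr": [0,0,0],"jaw": 0},
  {"translation": [0.56,0.99,0],"dr": [0,0,0],"jaw": 0},
  {"translation": [0.56,0.99,0],"dr": [0,0,0],"jaw": 0},
  {"translation": [0.56,0.99,0],"dr": [0,0,0],"jaw": 0},
  {"translation": [0.56,0.99,0],"dr": [0,0,0],"jaw": 0},
])

```text
time_s: 2.68
position: [0.3425, -0.2843, 0.2605]
tcp_rot: [[-0.571, 0.821, -0.0], [0.821, 0.571, 0.0], [0.0, 0.0, -1.0]]
force: [0.9, -0.4, 0.4]
opening: 1.0
```

Call:
arm_command([
  {"translation": [0.56,0.99,0],"dr": [0,0,0],"jaw": 0},
  {"translation": [0.56,0.99,0],"dr": [0,0,0],"jaw": 0},
  {"translation": [0.56,0.99,0],"dr": [0,0,0],"jaw": 0},
  {"translation": [0.56,0.99,0],"dr": [0,0,0],"jaw": 0},
  {"translation": [0.56,0.99,0],"dr": [0,0,0],"jaw": 0},
  {"translation": [0.56,0.99,0],"dr": [0,0,0],"jaw": 0},
  {"translation": [0.56,0.99,0],"dr": [0,0,0],"jaw": 0},
  {"translation": [0.56,0.99,0],"dr": [0,0,0],"jaw": 0},
  {"translation": [0.56,0.99,0],"dr": [0,0,0],"jaw": 0},
  {"translation": [0.56,0.99,0],"dr": [0,0,0],"jaw": 0},
  {"translation": [0.56,0.99,0],"dr": [0,0,0],"jaw": 0},
  {"translation": [0.56,0.99,0],"dr": [0,0,0],"jaw": 0},
])

```text
time_s: 3.68
position: [0.4893, 0.0238, 0.2604]
tcp_rot: [[-0.572, 0.82, -0.0], [0.82, 0.572, 0.0], [0.0, -0.0, -1.0]]
force: [0.3, -0.7, -0.3]
opening: 0.999
```

Call:
arm_command([
  {"translation": [0.56,0.99,0],"dr": [0,0,0],"jaw": 0},
  {"translation": [0.56,0.99,0],"dr": [0,0,0],"jaw": 0},
  {"translation": [0.56,0.99,0],"dr": [0,0,0],"jaw": 0},
  {"translation": [0.3,0.6,0],"dr": [0,0,0],"jaw": 0},
  {"translation": [0,0,0],"dr": [0,0,0],"jaw": 0},
  {"translation": [0,0,0],"dr": [0,0,0],"jaw": 0},
])

```text
time_s: 4.18
position: [0.5335, 0.1146, 0.2601]
tcp_rot: [[-0.574, 0.819, -0.001], [0.819, 0.574, -0.001], [0.0, -0.001, -1.0]]
force: [0.0, -0.5, 0.2]
opening: 1.003
```

Call:
arm_command([
  {"translation": [0.3,0.5,0],"dr": [0,0,0],"jaw": 0.3},
  {"translation": [0,0,0.4],"dr": [0,0,0],"jaw": 0.3},
  {"translation": [0,0,0.4],"dr": [0,0,0],"jaw": 0.3},
  {"translation": [0,0,0.4],"dr": [0,0,0],"jaw": 0.3},
  {"translation": [0,0,0.4],"dr": [0,0,0],"jaw": 0.3},
  {"translation": [0,0,0.4],"dr": [0,0,0],"jaw": 0.3},
  {"translation": [0,0,0],"dr": [0,0,0],"jaw": 0.3},
])

```text
time_s: 4.77
position: [0.5378, 0.1268, 0.2077]
tcp_rot: [[-0.573, 0.82, -0.006], [0.82, 0.573, -0.0], [0.003, -0.005, -1.0]]
force: [-0.1, 0.3, -0.1]
opening: 0.711
```

```bash
python3 - <<'E'
from h import *
p,d=save('scene','s1');cv2.imwrite('pics/s1z.png',cv2.resize(p[120:260,270:430],None,fx=4,fy=4,interpolation=cv2.INTER_CUBIC)[:,:,::-1])
E
```

```text
(no output)
```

View pics/s1z.png

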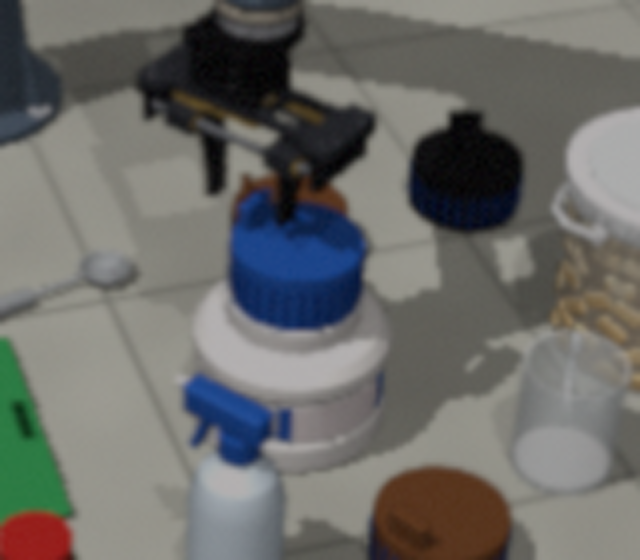

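Call:
arm_command([
  {"translation": [0,0.08,0.15],"dr": [0,0,0],"jaw": 0.4},
  {"translation": [0,0,0.15],"dr": [0,0,0],"jaw": 0.6},
  {"translation": [0,0,0],"dr": [0,0,0],"jaw": 0.7},
  {"translation": [0,0,0],"dr": [0,0,0],"jaw": 0.8},
  {"translation": [0,0,0],"dr": [0,0,0],"jaw": 1},
  {"translation": [0,0,0],"dr": [0,0,0],"jaw": 1},
  {"translation": [0,0,0],"dr": [0,0,0],"jaw": 1},
  {"translation": [0,0,0],"dr": [0,0,0],"jaw": 1},
])

```text
time_s: 5.48
position: [0.5414, 0.1286, 0.2033]
tcp_rot: [[-0.574, 0.819, 0.0], [0.819, 0.574, 0.0], [-0.0, 0.0, -1.0]]
force: [-0.1, 0.2, 0.3]
opening: 0.177
```

Call:
arm_command([
  {"translation": [0,0,0],"dr": [0,0,0],"jaw": 1},
  {"translation": [0,0,0],"dr": [0,0,0],"jaw": 1},
  {"translation": [0,0,0],"dr": [0,0,0],"jaw": 1},
  {"translation": [0,0,0],"dr": [0,0,0],"jaw": 1},
])

```text
time_s: 5.82
position: [0.5415, 0.1285, 0.2032]
tcp_rot: [[-0.574, 0.819, 0.0], [0.819, 0.574, 0.0], [-0.0, 0.0, -1.0]]
force: [-1.2, -0.1, 1.8]
opening: 0.108
```

Call:
arm_command([
  {"translation": [0,0.126,-0.172],"dr": [0.417,0,0],"jaw": 1},
  {"translation": [0,0.126,-0.172],"dr": [0.417,0,0],"jaw": 1},
  {"translation": [0,0.126,-0.172],"dr": [0.417,0,0],"jaw": 1},
  {"translation": [0,0.126,-0.172],"dr": [0.417,0,0],"jaw": 1},
  {"translation": [0,0.126,-0.172],"dr": [0.417,0,0],"jaw": 1},
  {"translation": [0,0.126,-0.172],"dr": [0.417,0,0],"jaw": 1},
  {"translation": [0,0,0],"dr": [0,0,0],"jaw": 1},
  {"translation": [0,0,0],"dr": [0,0,0],"jaw": 1},
])

```text
time_s: 6.48
position: [0.5593, 0.1412, 0.2259]
tcp_rot: [[-0.574, 0.791, -0.212], [0.819, 0.555, -0.148], [0.0, -0.258, -0.966]]
force: [0.4, 0.6, 0.3]
opening: 0.111
```

```bash
python3 - <<'E'
from h import *
p,d=save('scene','s2');cv2.imwrite('pics/s2z.png',cv2.resize(p[120:260,270:430],None,fx=4,fy=4,interpolation=cv2.INTER_CUBIC)[:,:,::-1])
E
```

```text
(no output)
```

View pics/s2z.png

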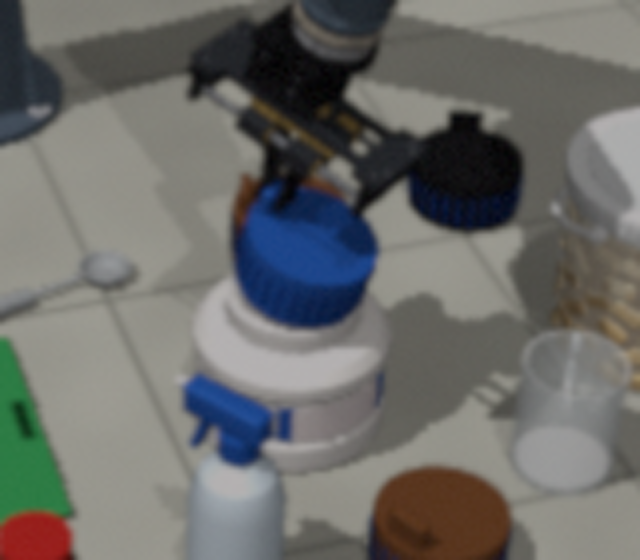

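Call:
arm_command([
  {"translation": [0,-0.053,-0.2],"dr": [0,0,0],"jaw": 1},
  {"translation": [0,-0.107,-0.4],"dr": [0,0,0],"jaw": 1},
  {"translation": [0,-0.16,-0.6],"dr": [0,0,0],"jaw": 1},
  {"translation": [0,-0.16,-0.6],"dr": [0,0,0],"jaw": 1},
  {"translation": [0,-0.16,-0.6],"dr": [0,0,0],"jaw": 1},
  {"translation": [0,-0.16,-0.6],"dr": [0,0,0],"jaw": 1},
  {"translation": [0,-0.16,-0.6],"dr": [0,0,0],"jaw": 1},
  {"translation": [0,-0.16,-0.6],"dr": [0,0,0],"jaw": 1},
  {"translation": [0,0,0],"dr": [0,0,0],"jaw": 1},
  {"translation": [0,0,0],"dr": [0,0,0],"jaw": 1},
])

```text
time_s: 7.37
position: [0.5592, 0.1408, 0.3367]
tcp_rot: [[-0.573, 0.792, -0.209], [0.819, 0.554, -0.148], [-0.001, -0.256, -0.967]]
force: [-0.2, 0.1, -1.1]
opening: 0.113
```

```bash
python3 - <<'E'
from h import *
p,d=save('scene','s3');cv2.imwrite('pics/s3z.png',cv2.resize(p[80:260,250:430],None,fx=3.3,fy=3.3,interpolation=cv2.INTER_CUBIC)[:,:,::-1])
p,d=save('top','t3');cv2.imwrite('pics/t3z.png',cv2.resize(p[140:260,150:350],None,fx=4,fy=4,interpolation=cv2.INTER_CUBIC)[:,:,::-1])
E
```

```text
(no output)
```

View pics/s3z.png

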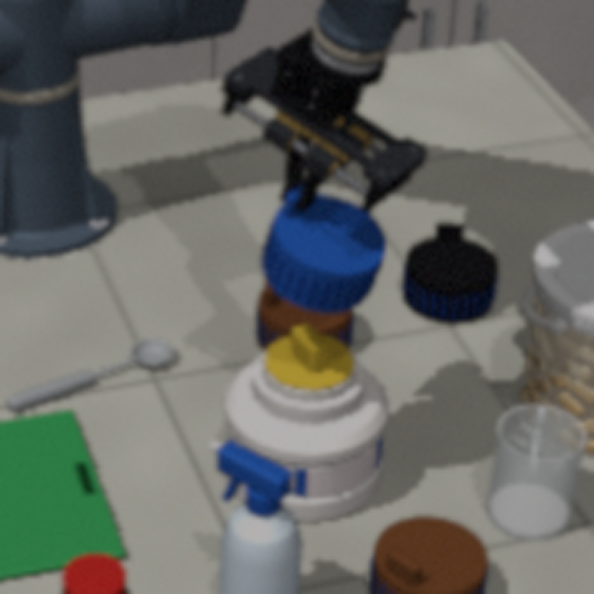

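View pics/t3z.png

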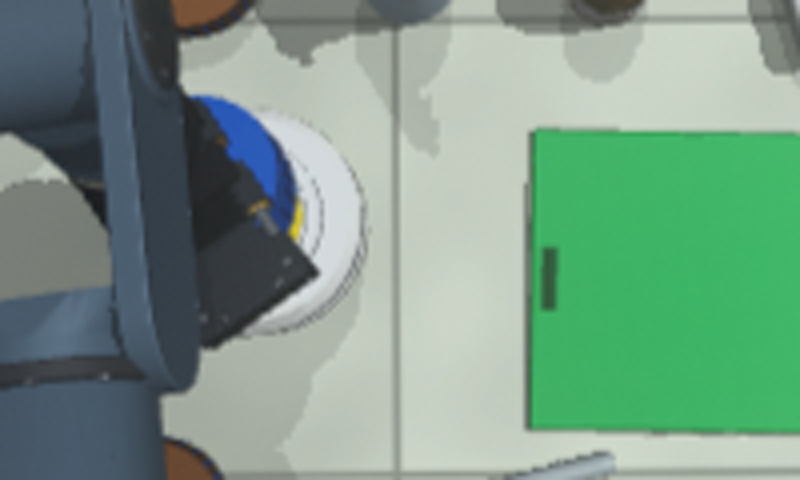

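Call:
arm_command([
  {"translation": [0,0,0],"dr": [-0.5,0,0],"jaw": 1},
  {"translation": [0,0,0],"dr": [-0.5,0,0],"jaw": 1},
  {"translation": [0,0,0],"dr": [-0.5,0,0],"jaw": 1},
  {"translation": [0,0,0],"dr": [-0.5,0,0],"jaw": 1},
  {"translation": [0,0,0],"dr": [-0.5,0,0],"jaw": 1},
])

```text
time_s: 7.88
position: [0.5583, 0.1409, 0.3339]
tcp_rot: [[-0.574, 0.819, -0.001], [0.819, 0.574, 0.001], [0.001, -0.0, -1.0]]
force: [-0.5, -0.4, -0.7]
opening: 0.11
```

Call:
arm_command([
  {"translation": [-0.4,-0.4,0],"dr": [0,0,0],"jaw": 1},
  {"translation": [-0.8,-0.8,0],"dr": [0,0,0],"jaw": 1},
  {"translation": [-0.9,-0.9,0],"dr": [0,0,0],"jaw": 1},
  {"translation": [-0.9,-0.9,0],"dr": [0,0,0],"jaw": 1},
  {"translation": [-0.9,-0.9,0],"dr": [0,0,0],"jaw": 1},
  {"translation": [-0.9,-0.9,0],"dr": [0,0,0],"jaw": 1},
  {"translation": [-0.9,-0.9,0],"dr": [0,0,0],"jaw": 1},
  {"translation": [-0.9,-0.9,0],"dr": [0,0,0],"jaw": 1},
  {"translation": [-0.9,-0.9,0.3],"dr": [0,0,0],"jaw": 1},
  {"translation": [-0.9,-0.9,0.6],"dr": [0,0,0],"jaw": 1},
  {"translation": [-0.8,-0.9,0.8],"dr": [0,0,0],"jaw": 1},
  {"translation": [-0.5,-0.6,0.8],"dr": [0,0,0],"jaw": 1},
])

```text
time_s: 8.88
position: [0.4944, -0.2033, 0.2718]
tcp_rot: [[-0.572, 0.82, -0.002], [0.82, 0.572, -0.002], [-0.001, -0.002, -1.0]]
force: [-0.2, -0.3, -0.8]
opening: 0.112
```

Call:
arm_command([
  {"translation": [0,0,0.8],"dr": [0,0,0],"jaw": 1},
  {"translation": [0,0,0.8],"dr": [0,0,0],"jaw": 1},
  {"translation": [0,0,0.8],"dr": [0,0,0],"jaw": 1},
  {"translation": [0,0,0.8],"dr": [0,0,0],"jaw": 1},
  {"translation": [0,0,0.8],"dr": [0,0,0],"jaw": 1},
  {"translation": [0,0,0.8],"dr": [0,0,0],"jaw": 1},
  {"translation": [0,0,0.6],"dr": [0,0,0],"jaw": 1},
  {"translation": [0,0,0],"dr": [0,0,0],"jaw": 1},
  {"translation": [0,0,0],"dr": [0,0,0],"jaw": 1},
])

```text
time_s: 9.63
position: [0.4944, -0.1997, 0.1366]
tcp_rot: [[-0.574, 0.819, -0.004], [0.819, 0.574, 0.002], [0.004, -0.002, -1.0]]
force: [-0.5, -0.5, -1.4]
opening: 0.109
```

```bash
python3 - <<'E'
from h import *
p,d=save('scene','s4');cv2.imwrite('pics/s4z.png',cv2.resize(p[130:290,180:380],None,fx=3.6,fy=3.6,interpolation=cv2.INTER_CUBIC)[:,:,::-1])
E
```

```text
(no output)
```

View pics/s4z.png

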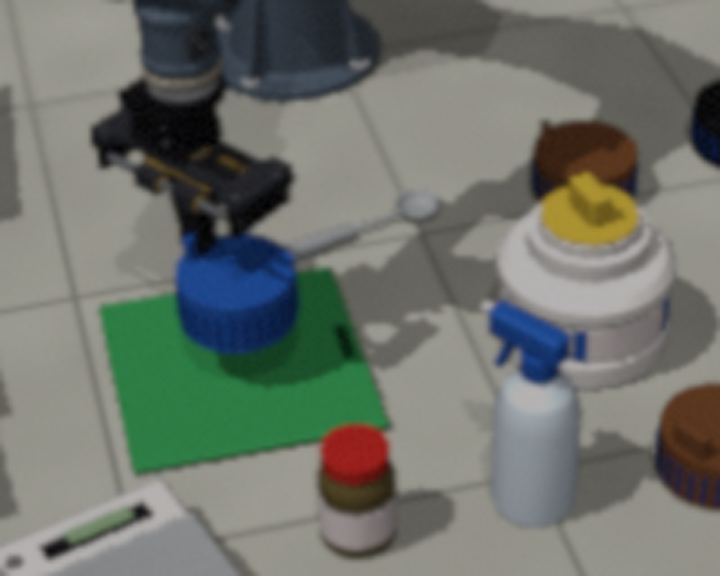

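Call:
arm_command([
  {"translation": [0,0,0.5],"dr": [0,0,0],"jaw": 1},
  {"translation": [0,0,0.5],"dr": [0,0,0],"jaw": 1},
  {"translation": [0,0,0.4],"dr": [0,0,0],"jaw": 1},
  {"translation": [0,0,0.3],"dr": [0,0,0],"jaw": 1},
  {"translation": [0,0,0.2],"dr": [0,0,0],"jaw": 1},
  {"translation": [0,0,0.1],"dr": [0,0,0],"jaw": 1},
  {"translation": [0,0,0],"dr": [0,0,0],"jaw": 1},
  {"translation": [0,0,0],"dr": [0,0,0],"jaw": 1},
])

```text
time_s: 10.35
position: [0.4957, -0.1998, 0.088]
tcp_rot: [[-0.574, 0.819, 0.0], [0.819, 0.574, -0.0], [-0.0, -0.0, -1.0]]
force: [-0.6, -0.2, -1.8]
opening: 0.106
```

Call:
arm_command([
  {"translation": [0,0,0.08],"dr": [0,0,0],"jaw": 1},
  {"translation": [0,0,0.08],"dr": [0,0,0],"jaw": 1},
  {"translation": [0,0,0.06],"dr": [0,0,0],"jaw": 1},
  {"translation": [0,0,0],"dr": [0,0,0],"jaw": 1},
])

```text
time_s: 10.68
position: [0.4956, -0.1997, 0.0823]
tcp_rot: [[-0.574, 0.819, 0.0], [0.819, 0.574, -0.0], [-0.0, -0.0, -1.0]]
force: [0.1, -0.5, -2.5]
opening: 0.11
```

Call:
arm_command([
  {"translation": [0,0,0.04],"dr": [0,0,0],"jaw": 1},
  {"translation": [0,0,0.04],"dr": [0,0,0],"jaw": 1},
  {"translation": [0,0,0],"dr": [0,0,0],"jaw": 1},
])

```text
time_s: 10.93
position: [0.4956, -0.1997, 0.0821]
tcp_rot: [[-0.574, 0.819, 0.0], [0.819, 0.574, -0.001], [-0.001, 0.0, -1.0]]
force: [-2.8, 1.8, 12.7]
opening: 0.112
```

Call:
arm_command([
  {"translation": [0,0,-0.04],"dr": [0,0,0],"jaw": 1},
  {"translation": [0,0,0],"dr": [0,0,0],"jaw": 0.6},
  {"translation": [0,0,0],"dr": [0,0,0],"jaw": 0.5},
  {"translation": [0,0,0],"dr": [0,0,0],"jaw": 0.5},
  {"translation": [0,0,0],"dr": [0,0,0],"jaw": 0.5},
  {"translation": [0,0,0],"dr": [0,0,0],"jaw": 0.5},
  {"translation": [0,0,0],"dr": [0,0,0],"jaw": 0.5},
  {"translation": [0,0,-0.3],"dr": [0,0,0],"jaw": 0.5},
  {"translation": [0,0,-0.8],"dr": [0,0,0],"jaw": 0.5},
  {"translation": [0,0,-1],"dr": [0,0,0],"jaw": 0.3},
  {"translation": [0,0,-1],"dr": [0,0,0],"jaw": 0.3},
])

```text
time_s: 11.85
position: [0.495, -0.1994, 0.1596]
tcp_rot: [[-0.574, 0.819, -0.002], [0.819, 0.574, 0.001], [0.002, -0.001, -1.0]]
force: [-0.4, 0.9, -0.1]
opening: 0.581
```

```bash
python3 - <<'E'
from h import *
p,d=save('scene','s5');cv2.imwrite('pics/s5z.png',cv2.resize(p[130:290,180:380],None,fx=3.6,fy=3.6,interpolation=cv2.INTER_CUBIC)[:,:,::-1])
p,d=save('top','t5');cv2.imwrite('pics/t5z.png',cv2.resize(p[140:260,150:350],None,fx=4,fy=4,interpolation=cv2.INTER_CUBIC)[:,:,::-1])
C=cloud('top',d);hsv=cv2.cvtColor(p,cv2.COLOR_RGB2HSV)
y=(hsv[...,0]>18)&(hsv[...,0]<34)&(hsv[...,1]>130); y[:,:170]=0;y[:,245:]=0;y[:150]=0;y[230:]=0
P=C[y];print(len(P),np.percentile(P[:,2],[2,20,50,80,90,98]))
Q=P[(P[:,2]>.168)&(P[:,2]<.19)][:,:2].astype('float32');print(len(Q),cv2.minAreaRect(Q),cv2.boxPoints(cv2.minAreaRect(Q)).tolist(),Q.mean(0))
w,V=np.linalg.eigh(np.cov((Q-Q.mean(0)).T));print(w**.5,V)
c=max(cv2.findContours(y.astype('uint8'),0,1)[0],key=cv2.contourArea)[:,0]
from scipy.optimize import least_squares
E=onplane('top',c,.149)[:,:2]
f=least_squares(lambda q:np.hypot(*(E-q[:2]).T)-q[2],[.577,.154,.046],loss='soft_l1',f_scale=.002);print('flange',f.x)
E
sleep 0
```

```text
771 [0.14178726 0.14504157 0.14732061 0.15162528 0.17593273 0.17981904]
126 ((0.5752539038658142, 0.15289762616157532), (0.04350559040904045, 0.02209646999835968), 10.71863842010498) [[0.5518258213996887, 0.15970736742019653], [0.5559354424476624, 0.13799643516540527], [0.5986819863319397, 0.1460878849029541], [0.5945723652839661, 0.16779881715774536]] [0.5754827  0.15249982]
[0.00646177 0.01257112] [[ 0.19975801 -0.97984526]
 [-0.97984526 -0.19975801]]
flange [0.57637283 0.15310077 0.04350424]
```

View pics/s5z.png

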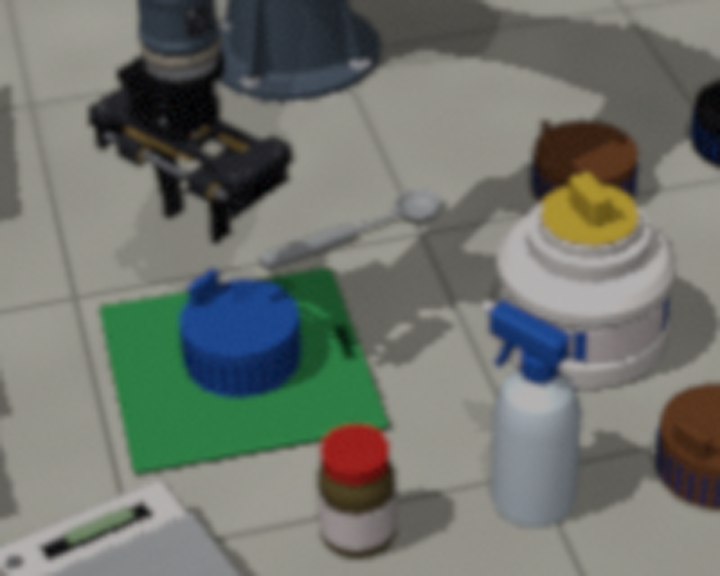

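View pics/t5z.png

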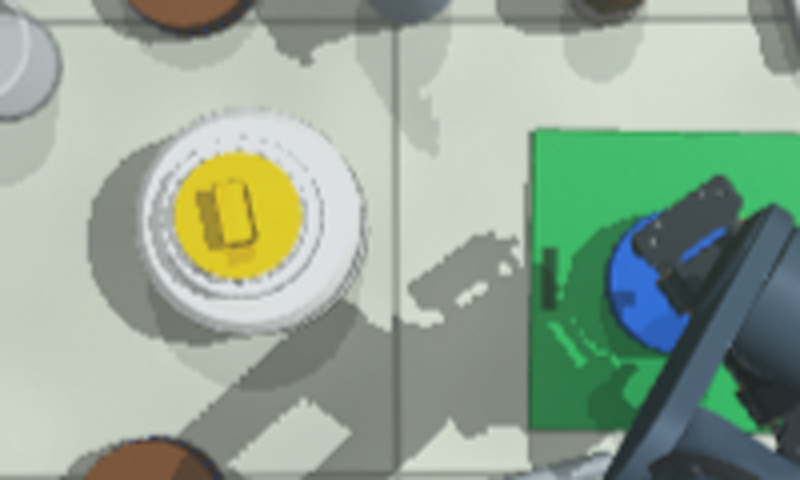

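Call:
arm_command([
  {"translation": [0,0,-0.5],"dr": [0,0,-1],"jaw": 0},
  {"translation": [0,0,-0.5],"dr": [0,0,-1],"jaw": 0},
  {"translation": [0,0,-0.5],"dr": [0,0,-1],"jaw": 0},
  {"translation": [0,0,-0.5],"dr": [0,0,-1],"jaw": 0},
  {"translation": [0,0,-0.5],"dr": [0,0,-1],"jaw": 0},
  {"translation": [0,0,-0.3],"dr": [0,0,-1],"jaw": 0},
  {"translation": [0,0,-0.3],"dr": [0,0,-1],"jaw": 0},
  {"translation": [0,0,-0.3],"dr": [0,0,-1],"jaw": 0},
  {"translation": [0,0,-0.3],"dr": [0,0,-1],"jaw": 0},
  {"translation": [0,0,-0.3],"dr": [0,0,-1],"jaw": 0},
  {"translation": [0,0,0],"dr": [0,0,-1],"jaw": 0},
  {"translation": [0,0,0],"dr": [0,0,0],"jaw": 0},
])

```text
time_s: 12.95
position: [0.4954, -0.1996, 0.2589]
tcp_rot: [[-0.981, -0.193, -0.0], [-0.193, 0.981, -0.0], [0.0, -0.0, -1.0]]
force: [0.0, 0.1, -0.7]
opening: 0.998
```

Call:
arm_command([
  {"translation": [-0.2,0.5,0],"dr": [0,0,0],"jaw": 0},
  {"translation": [-0.4,0.94,0],"dr": [0,0,0],"jaw": 0},
  {"translation": [-0.4,0.94,0],"dr": [0,0,0],"jaw": 0},
  {"translation": [-0.4,0.94,0],"dr": [0,0,0],"jaw": 0},
  {"translation": [-0.4,0.94,0],"dr": [0,0,0],"jaw": 0},
  {"translation": [-0.4,0.94,0],"dr": [0,0,0],"jaw": 0},
  {"translation": [-0.4,0.94,0],"dr": [0,0,0],"jaw": 0},
  {"translation": [-0.4,0.94,0],"dr": [0,0,0],"jaw": 0},
  {"translation": [-0.4,0.94,0],"dr": [0,0,0],"jaw": 0},
  {"translation": [-0.4,0.94,0],"dr": [0,0,0],"jaw": 0},
  {"translation": [-0.4,0.94,0],"dr": [0,0,0],"jaw": 0},
  {"translation": [-0.4,0.94,0],"dr": [0,0,0],"jaw": 0},
])

```text
time_s: 13.95
position: [0.5558, 0.0907, 0.258]
tcp_rot: [[-0.982, -0.189, -0.002], [-0.189, 0.982, 0.0], [0.002, 0.001, -1.0]]
force: [-0.3, 0.4, -0.1]
opening: 1.003
```

Call:
arm_command([
  {"translation": [-0.4,0.94,0],"dr": [0,0,0],"jaw": 0.1},
  {"translation": [-0.4,0.94,0],"dr": [0,0,0],"jaw": 0.2},
  {"translation": [-0.4,0.5,0],"dr": [0,0,0],"jaw": 0.3},
  {"translation": [0,0,0],"dr": [0,0,0],"jaw": 0.3},
  {"translation": [0,0,0],"dr": [0,0,0],"jaw": 0.3},
  {"translation": [0,0,0],"dr": [0,0,0],"jaw": 0.3},
])

```text
time_s: 14.45
position: [0.5737, 0.1524, 0.2581]
tcp_rot: [[-0.982, -0.19, -0.002], [-0.19, 0.982, -0.001], [0.002, -0.0, -1.0]]
force: [0.0, -0.6, 0.1]
opening: 0.717
```

Call:
arm_command([
  {"translation": [-0.07,0,0.5],"dr": [0,0,0],"jaw": 0.3},
  {"translation": [0,0,0.6],"dr": [0,0,0],"jaw": 0.3},
  {"translation": [0,0,0.6],"dr": [0,0,0],"jaw": 0.3},
  {"translation": [0,0,0.6],"dr": [0,0,0],"jaw": 0.3},
  {"translation": [0,0,0.6],"dr": [0,0,0],"jaw": 0.3},
  {"translation": [0,0,0.4],"dr": [0,0,0],"jaw": 0.3},
  {"translation": [0,0,0.3],"dr": [0,0,0],"jaw": 0.3},
  {"translation": [0,0,0],"dr": [0,0,0],"jaw": 0.3},
  {"translation": [0,0,0],"dr": [0,0,0],"jaw": 0.3},
])

```text
time_s: 15.2
position: [0.5764, 0.1524, 0.1688]
tcp_rot: [[-0.982, -0.19, -0.001], [-0.19, 0.982, -0.0], [0.001, -0.0, -1.0]]
force: [-0.3, 0.4, -0.5]
opening: 0.698
```

```bash
python3 - <<'E'
from h import *
p,d=save('scene','s6');cv2.imwrite('pics/s6z.png',cv2.resize(p[120:260,270:430],None,fx=4,fy=4,interpolation=cv2.INTER_CUBIC)[:,:,::-1])
s=read_state();print(s['position'],s['force'],s['moment'],s['joint_positions'])
E
```

```text
[0.5768831  0.15251163 0.16927677] [-0.3558411   0.43353527 -0.45894303] [ 0.08845508 -0.14257626  0.06230916] [ 4.09232551e+00  3.23207072e+01  8.96856257e+01 -1.04129502e-02
  5.79485433e+01 -9.68783640e+01]
```

View pics/s6z.png

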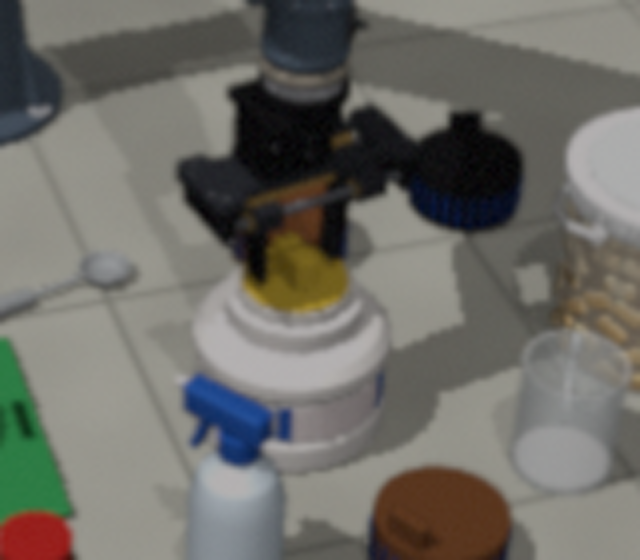

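Call:
arm_command([
  {"translation": [0,0,0.12],"dr": [0,0,0],"jaw": 0.4},
  {"translation": [0,0,0.12],"dr": [0,0,0],"jaw": 0.5},
  {"translation": [0,0,0],"dr": [0,0,0],"jaw": 0.6},
  {"translation": [0,0,0],"dr": [0,0,0],"jaw": 0.8},
  {"translation": [0,0,0],"dr": [0,0,0],"jaw": 1},
  {"translation": [0,0,0],"dr": [0,0,0],"jaw": 1},
  {"translation": [0,0,0],"dr": [0,0,0],"jaw": 1},
  {"translation": [0,0,0],"dr": [0,0,0],"jaw": 1},
  {"translation": [0,0,0],"dr": [0,0,0],"jaw": 1},
  {"translation": [0,0,0],"dr": [0,0,0],"jaw": 1},
])

```text
time_s: 16.08
position: [0.5764, 0.1534, 0.1629]
tcp_rot: [[-0.982, -0.191, 0.0], [-0.191, 0.982, 0.001], [-0.0, 0.001, -1.0]]
force: [0.3, 2.6, 0.5]
opening: 0.251
```

```bash
python3 - <<'E'
from h import *
s=read_state();print(s['position'],s['force'],s['moment'],s['opening'],s['tcp_rot'])
E
```

```text
[0.57643862 0.15335748 0.16285136] [0.26667521 2.58672632 0.48679769] [ 0.58347623 -0.08756789  0.08014816] 0.25060346928583666 [[-9.81526071e-01 -1.91328440e-01  6.39824488e-06]
 [-1.91328390e-01  9.81525834e-01  6.95571696e-04]
 [-1.39362690e-04  6.81497588e-04 -9.99999758e-01]]
```

Call:
arm_command([
  {"translation": [0,-0.034,-0.038],"dr": [-0.25,0,0],"jaw": 1},
  {"translation": [0,-0.034,-0.038],"dr": [-0.25,0,0],"jaw": 1},
  {"translation": [0,0,0],"dr": [0,0,0],"jaw": 1},
])

```text
time_s: 16.33
position: [0.5768, 0.1513, 0.1646]
tcp_rot: [[-0.982, -0.19, -0.01], [-0.19, 0.98, 0.053], [0.0, 0.054, -0.999]]
force: [-0.6, 6.5, -0.1]
opening: 0.25
```

```bash
cat > st.py <<'E'
from h import *
s=read_state();R=s['tcp_rot'];print(s['time_s'],np.round(s['position'],4),'F',np.round(s['force'],1),'M',np.round(s['moment'],2),'op',round(s['opening'],3),'tilt about toolx-ish',np.degrees(np.arctan2(R[2,1],-R[2,2])),np.degrees(R[2,0]))
E
python3 st.py
```

```text
16.3333 [0.5768 0.1513 0.1646] F [-0.6  6.5 -0.1] M [ 0.5  -0.15  0.1 ] op 0.25 tilt about toolx-ish 3.0871016916964393 0.01213182468820151
```

```bash
python3 - <<'E'
from h import *
p,d=save('scene','s7');cv2.imwrite('pics/s7z.png',cv2.resize(p[160:250,300:400],None,fx=6,fy=6,interpolation=cv2.INTER_CUBIC)[:,:,::-1])
E
```

```text
(no output)
```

View pics/s7z.png

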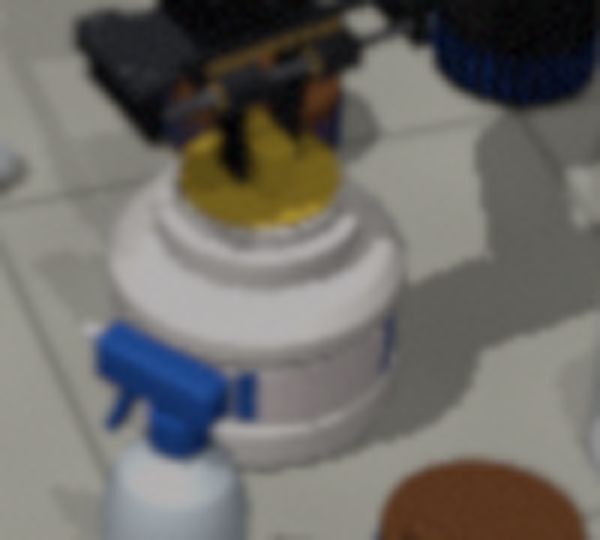

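Call:
arm_command([
  {"translation": [0,-0.005,-0.038],"dr": [-0.25,0,0],"jaw": 1},
  {"translation": [0,-0.005,-0.038],"dr": [-0.25,0,0],"jaw": 1},
  {"translation": [0,0,0],"dr": [0,0,0],"jaw": 1},
])

```text
time_s: 16.63
position: [0.5769, 0.1503, 0.1662]
tcp_rot: [[-0.982, -0.189, -0.02], [-0.19, 0.976, 0.102], [0.0, 0.104, -0.995]]
force: [-0.1, 4.7, -2.7]
opening: 0.257
```

```bash
python3 st.py
```

```text
16.6333 [0.5769 0.1503 0.1662] F [-0.1  4.7 -2.7] M [-0.1  -0.28  0.14] op 0.257 tilt about toolx-ish 5.983309170951618 0.02820375922703501
```

Call:
arm_command([
  {"translation": [0,-0.005,-0.038],"dr": [-0.25,0,0],"jaw": 1},
  {"translation": [0,-0.005,-0.038],"dr": [-0.25,0,0],"jaw": 1},
  {"translation": [0,0,0],"dr": [0,0,0],"jaw": 1},
])

```text
time_s: 16.88
position: [0.577, 0.1492, 0.1675]
tcp_rot: [[-0.982, -0.188, -0.03], [-0.19, 0.97, 0.152], [0.001, 0.155, -0.988]]
force: [0.1, 2.6, -4.7]
opening: 0.26
```

```bash
python3 st.py; python3 - <<'E'
from h import *
p,d=save('scene','s8');cv2.imwrite('pics/s8z.png',cv2.resize(p[160:250,300:400],None,fx=6,fy=6,interpolation=cv2.INTER_CUBIC)[:,:,::-1])
E
```

```text
16.8833 [0.577  0.1492 0.1675] F [ 0.1  2.6 -4.7] M [-0.68 -0.53  0.02] op 0.26 tilt about toolx-ish 8.893525035913079 0.059103302587725386
```

View pics/s8z.png

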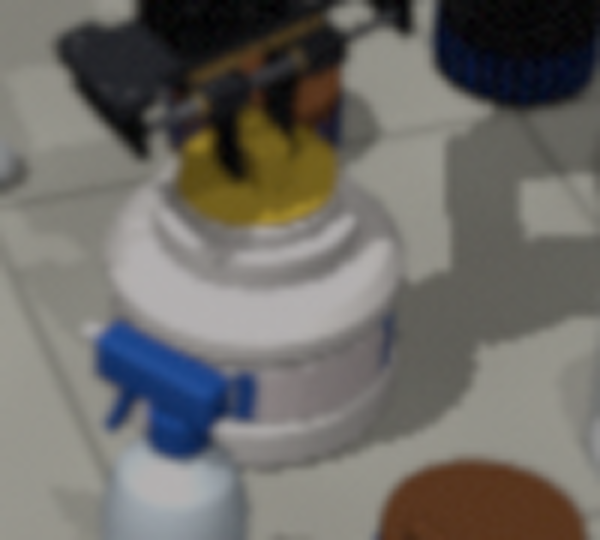

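```bash
cat > tilt.py <<'E'
from h import *
def tilt(fn):
    z=np.load(f'pics/{fn}.npz');p,d=z['p'],z['d'];C=cloud('scene',d);hsv=cv2.cvtColor(p,cv2.COLOR_RGB2HSV)
    y=(hsv[...,0]>18)&(hsv[...,0]<36)&(hsv[...,1]>110)&(hsv[...,2]>60)
    P=C[y];P=P[(np.hypot(P[:,0]-.576,P[:,1]-.153)<.055)&(P[:,2]>.12)&(P[:,2]<.2)]
    ex=np.array([.982,.19,0]);ey=np.array([-.19,.982,0]);c=np.array([.576,.153,0])
    u=(P-c)@ex;v=(P-c)@ey;w=P[:,2]
    # flange only: away from block
    m=(abs(v)>.016)|(abs(u)>.027)
    u,v,w=u[m],v[m],w[m]
    A=np.c_[u,v,np.ones(len(u))];k=np.ones(len(u),bool)
    for _ in range(6):
        q=np.linalg.lstsq(A[k],w[k],rcond=None)[0];r=w-A@q;k=abs(r)<max(.004,1.5*r[k].std())
    print(fn,'n',k.sum(),'tilt u,v deg',np.degrees(q[:2]).round(1),'z at axis',q[2].round(4),'res',r[k].std().round(4),'v range',v[k].min().round(3),v[k].max().round(3))
import sys
for f in sys.argv[1:]: tilt(f)
E
python3 tilt.py s3 s4 s5 s6 s7 s8
```

```text
s3 n 182 tilt u,v deg [-0.   0.6] z at axis 0.1466 res 0.002 v range -0.043 0.045
s4 n 195 tilt u,v deg [ 1.8 -0.9] z at axis 0.1467 res 0.0021 v range -0.042 0.046
s5 n 189 tilt u,v deg [ 1.2 -0.6] z at axis 0.1467 res 0.0018 v range -0.042 0.045
s6 n 153 tilt u,v deg [ 0.9 -0.6] z at axis 0.1465 res 0.0019 v range -0.042 0.046
s7 n 182 tilt u,v deg [0.6 1. ] z at axis 0.1481 res 0.0019 v range -0.045 0.044
s8 n 193 tilt u,v deg [1.8 3.5] z at axis 0.1509 res 0.0019 v range -0.05 0.044
```

Call:
arm_command([
  {"translation": [0,0,-0.06],"dr": [-0.25,0,0],"jaw": 1},
  {"translation": [0,0,-0.06],"dr": [-0.25,0,0],"jaw": 1},
  {"translation": [0,0,0],"dr": [0,0,0],"jaw": 1},
])

```text
time_s: 17.18
position: [0.5768, 0.1486, 0.1699]
tcp_rot: [[-0.982, -0.186, -0.041], [-0.19, 0.961, 0.202], [0.002, 0.206, -0.979]]
force: [1.2, 1.6, -10.8]
opening: 0.258
```

```bash
python3 st.py; python3 - <<'E'
from h import *
p,d=save('scene','s9')
E
python3 tilt.py s9
```

```text
17.1833 [0.5768 0.1486 0.1699] F [  1.2   1.6 -10.8] M [-0.95 -0.7   0.01] op 0.258 tilt about toolx-ish 11.87499784680138 0.10649988949244069
s9 n 199 tilt u,v deg [1.5 7.5] z at axis 0.1538 res 0.002 v range -0.048 0.041
```

Call:
arm_command([
  {"translation": [0,0.01,0],"dr": [0.333,0,0],"jaw": 1},
  {"translation": [0,0.01,0],"dr": [0.333,0,0],"jaw": 1},
  {"translation": [0,0.01,-0.02],"dr": [0.333,0,0],"jaw": 1},
  {"translation": [0,0.01,-0.04],"dr": [0.333,0,0],"jaw": 1},
  {"translation": [0,0,0],"dr": [0,0,0],"jaw": 1},
])

```text
time_s: 17.65
position: [0.5761, 0.1518, 0.1718]
tcp_rot: [[-0.981, -0.191, -0.015], [-0.192, 0.979, 0.067], [0.001, 0.069, -0.998]]
force: [2.0, 0.7, -13.8]
opening: 0.25
```

```bash
python3 st.py; python3 - <<'E'
from h import *
p,d=save('scene','s10')
E
python3 tilt.py s10
```

```text
17.65 [0.5761 0.1518 0.1718] F [  2.    0.7 -13.8] M [-0.45 -0.67 -0.24] op 0.25 tilt about toolx-ish 3.956566212472191 0.08284167221836652
s10 n 185 tilt u,v deg [2.  2.2] z at axis 0.1546 res 0.002 v range -0.044 0.042
```

Call:
arm_command([
  {"translation": [0,0.005,-0.01],"dr": [0.333,0,0],"jaw": 1},
  {"translation": [0,0.005,-0.02],"dr": [0.333,0,0],"jaw": 1},
  {"translation": [0,0.005,-0.03],"dr": [0.333,0,0],"jaw": 1},
  {"translation": [0,0.005,-0.03],"dr": [0.333,0,0],"jaw": 1},
  {"translation": [0,0,0],"dr": [0,0,0],"jaw": 1},
])

```text
time_s: 18.12
position: [0.5756, 0.1538, 0.1753]
tcp_rot: [[-0.982, -0.189, 0.011], [-0.19, 0.98, -0.064], [0.001, -0.065, -0.998]]
force: [0.3, 4.3, -6.7]
opening: 0.252
```

```bash
python3 st.py; python3 - <<'E'
from h import *
p,d=save('scene','s11')
E
python3 tilt.py s11
```

```text
18.1167 [0.5756 0.1538 0.1753] F [ 0.3  4.3 -6.7] M [ 1.67 -0.03 -0.08] op 0.252 tilt about toolx-ish -3.712899375443664 0.06620900022947611
s11 n 188 tilt u,v deg [-0.5 -1.7] z at axis 0.158 res 0.002 v range -0.046 0.045
```

Call:
arm_command([
  {"translation": [0,0.02,-0.05],"dr": [0.3,0,0],"jaw": 1},
  {"translation": [0,0.02,-0.05],"dr": [0.3,0,0],"jaw": 1},
  {"translation": [0,0.02,-0.05],"dr": [0.3,0,0],"jaw": 1},
  {"translation": [0,0.02,-0.05],"dr": [0.3,0,0],"jaw": 1},
  {"translation": [0,0,0],"dr": [0,0,0],"jaw": 1},
])

```text
time_s: 18.58
position: [0.5749, 0.1571, 0.1803]
tcp_rot: [[-0.982, -0.187, 0.035], [-0.19, 0.964, -0.185], [0.001, -0.188, -0.982]]
force: [-3.8, 11.1, 2.0]
opening: 0.251
```

```bash
python3 st.py; python3 - <<'E'
from h import *
p,d=save('scene','s12');cv2.imwrite('pics/s12z.png',cv2.resize(p[150:250,290:400],None,fx=5,fy=5,interpolation=cv2.INTER_CUBIC)[:,:,::-1])
E
python3 tilt.py s12
```

```text
18.5833 [0.5749 0.1571 0.1803] F [-3.8 11.1  2. ] M [2.08 0.58 0.02] op 0.251 tilt about toolx-ish -10.84319832426798 0.05461606495218689
s12 n 178 tilt u,v deg [ 0.7 -9.4] z at axis 0.1626 res 0.0018 v range -0.046 0.047
```

View pics/s12z.png

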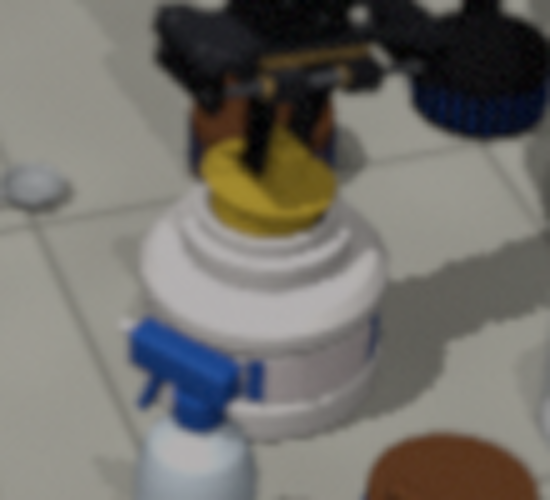

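Call:
arm_command([
  {"translation": [0,0.03,0],"dr": [-0.333,0,0],"jaw": 1},
  {"translation": [0,0,-0.02],"dr": [-0.333,0,0],"jaw": 1},
  {"translation": [0,-0.01,-0.03],"dr": [-0.333,0,0],"jaw": 1},
  {"translation": [0,-0.01,-0.04],"dr": [-0.333,0,0],"jaw": 1},
  {"translation": [0,-0.01,-0.04],"dr": [-0.333,0,0],"jaw": 1},
  {"translation": [0,0,0],"dr": [0,0,0],"jaw": 1},
])

```text
time_s: 19.13
position: [0.579, 0.1517, 0.1869]
tcp_rot: [[-0.982, -0.19, 0.011], [-0.19, 0.981, -0.021], [-0.006, -0.023, -1.0]]
force: [1.7, -3.8, 6.8]
opening: 0.25
```

```bash
python3 st.py; python3 - <<'E'
from h import *
p,d=save('scene','s13')
E
python3 tilt.py s13
```

```text
19.1333 [0.579  0.1517 0.1869] F [ 1.7 -3.8  6.8] M [-0.93 -0.63  0.  ] op 0.25 tilt about toolx-ish -1.3094710561960772 -0.37190596178075686
s13 n 196 tilt u,v deg [ 1.5 -1.9] z at axis 0.1693 res 0.0019 v range -0.05 0.044
```

Call:
arm_command([
  {"translation": [0,0,-0.04],"dr": [-0.3,0,0],"jaw": 1},
  {"translation": [0,0,-0.04],"dr": [-0.3,0,0],"jaw": 1},
  {"translation": [0,0,-0.04],"dr": [-0.3,0,0],"jaw": 1},
  {"translation": [0,0,0],"dr": [0,0,0],"jaw": 1},
])

```text
time_s: 19.52
position: [0.5776, 0.1516, 0.1882]
tcp_rot: [[-0.982, -0.189, -0.011], [-0.189, 0.979, 0.072], [-0.003, 0.072, -0.997]]
force: [-0.5, -0.1, -0.2]
opening: 0.248
```

```bash
python3 st.py; python3 - <<'E'
from h import *
p,d=save('scene','s14')
E
python3 tilt.py s14
```

```text
19.5167 [0.5776 0.1516 0.1882] F [-0.5 -0.1 -0.2] M [ 0.01 -0.11 -0.04] op 0.248 tilt about toolx-ish 4.154598994049929 -0.1483176831039264
s14 n 200 tilt u,v deg [0.7 4.4] z at axis 0.1705 res 0.0018 v range -0.047 0.045
```

Call:
arm_command([
  {"translation": [0,0,-0.1],"dr": [0.2,0,0],"jaw": 1},
  {"translation": [0,0,-0.1],"dr": [0.2,0,0],"jaw": 1},
  {"translation": [0,0,-0.1],"dr": [0.3,0,0],"jaw": 1},
  {"translation": [0,0,-0.1],"dr": [0,0,0],"jaw": 1},
  {"translation": [0,0,0],"dr": [0,0,0],"jaw": 1},
])

```text
time_s: 19.98
position: [0.5763, 0.1545, 0.1968]
tcp_rot: [[-0.981, -0.193, 0.001], [-0.193, 0.981, -0.0], [-0.001, -0.0, -1.0]]
force: [0.5, 0.1, -0.9]
opening: 0.25
```

```bash
python3 st.py; python3 - <<'E'
from h import *
p,d=save('scene','s15')
E
python3 tilt.py s15
```

```text
19.9833 [0.5763 0.1545 0.1968] F [ 0.5  0.1 -0.9] M [ 0.14 -0.11 -0.01] op 0.25 tilt about toolx-ish -0.018994630242403318 -0.04690286709908432
s15 n 190 tilt u,v deg [ 0.5 -0.4] z at axis 0.1795 res 0.0018 v range -0.046 0.045
```

Free: only the plug's weight remains. I'll lift it to a gap of about 28 mm.

Call:
arm_command([
  {"translation": [0,0,-0.2],"dr": [0,0,0],"jaw": 1},
  {"translation": [0,0,-0.2],"dr": [0,0,0],"jaw": 1},
  {"translation": [0,0,-0.2],"dr": [0,0,0],"jaw": 1},
  {"translation": [0,0,-0.2],"dr": [0,0,0],"jaw": 1},
  {"translation": [0,0,-0.2],"dr": [0,0,0],"jaw": 1},
  {"translation": [0,0,0],"dr": [0,0,0],"jaw": 1},
  {"translation": [0,0,0],"dr": [0,0,0],"jaw": 1},
  {"translation": [0,0,0],"dr": [0,0,0],"jaw": 1},
])

```text
time_s: 20.7
position: [0.5762, 0.1534, 0.2211]
tcp_rot: [[-0.982, -0.191, -0.0], [-0.191, 0.982, 0.0], [0.0, 0.0, -1.0]]
force: [-0.1, 0.3, -1.4]
opening: 0.25
```

```bash
python3 st.py; python3 - <<'E'
from h import *
p,d=save('scene','s16');cv2.imwrite('pics/s16z.png',cv2.resize(p[120:290,190:400],None,fx=3.6,fy=3.4,interpolation=cv2.INTER_CUBIC)[:,:,::-1])
p,d=save('top','t16');C=cloud('top',d);hsv=cv2.cvtColor(p,cv2.COLOR_RGB2HSV)
cv2.imwrite('pics/t16z.png',cv2.resize(p[60:290,130:370],None,fx=3,fy=2.6,interpolation=cv2.INTER_CUBIC)[:,:,::-1])
blue=(hsv[...,0]>100)&(hsv[...,0]<130)&(hsv[...,1]>120);blue[:,:280]=0;blue[:,360:]=0;blue[:150]=0;blue[250:]=0
q=blue&(C[...,2]<.075)&(C[...,2]>.05);P=C[q];print('cap top',P.mean(0),len(P), cv2.minEnclosingCircle(P[:,:2].astype('float32')))
A=np.c_[P[:,:2]-P[:,:2].mean(0),np.ones(len(P))];print(np.degrees(np.linalg.lstsq(A,P[:,2],rcond=None)[0][:2]))
c=((C[...,2]>.06)&(C[...,2]<.115)&(np.hypot(C[...,0]-.577,C[...,1]-.154)<.1));print('keg shoulder',C[c].mean(0),c.sum())
E
python3 tilt.py s16; sed -i 's/w>.12/w>.12/' tilt.py
```

```text
20.7 [0.5762 0.1534 0.2211] F [-0.1  0.3 -1.4] M [ 0.08 -0.1   0.03] op 0.25 tilt about toolx-ish 0.0055546103875514325 0.02238931817314617
cap top [ 0.53119049 -0.17271019  0.06369259] 982 ((0.5297130942344666, -0.17438355088233948), 0.055890168994665146)
[-0.47651089 -0.4543435 ]
keg shoulder [0.53804046 0.13178567 0.10365533] 461
s16 n 50 tilt u,v deg [-14.1  -6.2] z at axis 0.1894 res 0.0025 v range -0.044 0.026
```

View pics/s16z.png

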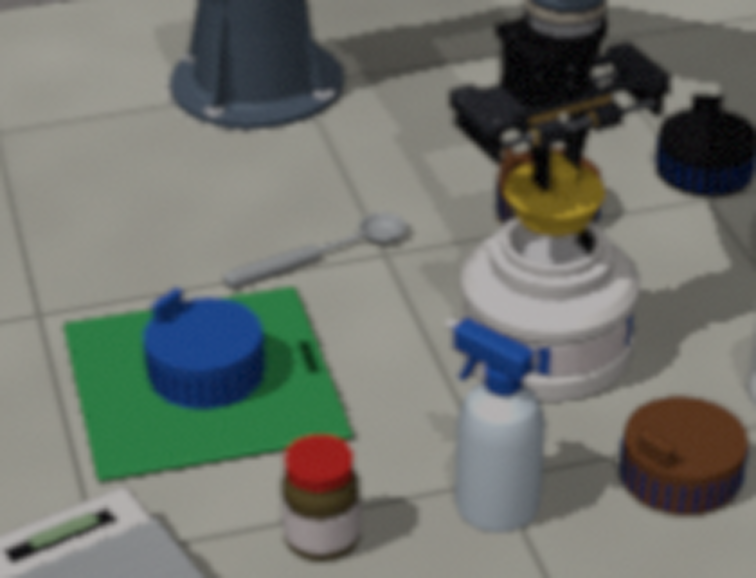

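View pics/t16z.png

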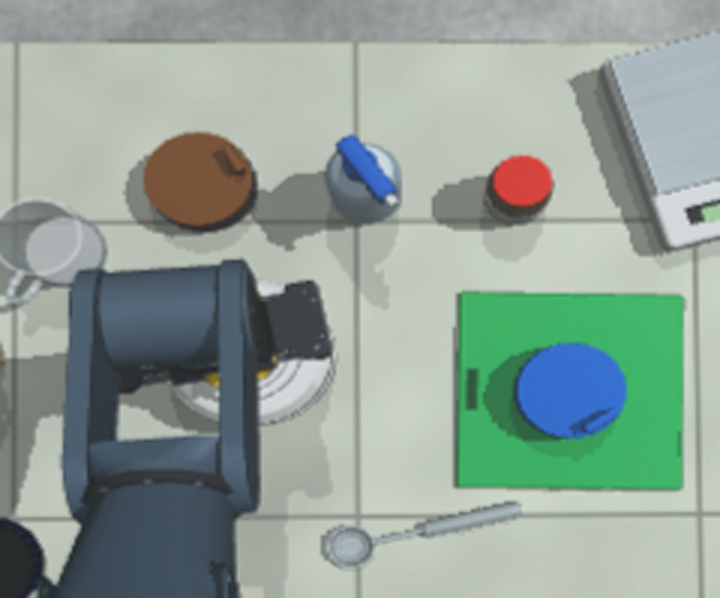

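```bash
sed -i 's/P\[:,2\]<.2)/P[:,2]<.225)/; s/P\[:,2\]>.12)/P[:,2]>.18)/' tilt.py; python3 tilt.py s16; python3 - <<'E'
from h import *
# keg position: compare white keg pixels in scene before/after (lower body)
for f in('s5','s16'):
    z=np.load(f'pics/{f}.npz');C=cloud('scene',z['d']);w=(C[...,2]>.02)&(C[...,2]<.09)&(np.hypot(C[...,0]-.576,C[...,1]-.153)<.11);P=C[w]
    from scipy.optimize import least_squares
    g=least_squares(lambda q:np.hypot(*(P[:,:2]-q[:2]).T)-.085,[.576,.153],loss='soft_l1',f_scale=.002);print(f,len(P),g.x)
s=read_state();print(np.abs(s['qvel']).max())
E
```

```text
s16 n 195 tilt u,v deg [ 0.5 -0.4] z at axis 0.2039 res 0.0019 v range -0.048 0.048
s5 508 [0.57701084 0.15483061]
s16 508 [0.57681712 0.15441585]
0.24439977698411158
```

Plug tilt is under 1°, its centre is over the mouth with a gap of about 28 mm, and the keg has not moved. Handing in.

```bash
python3 -c "
from rig import *
print(hand_in())"; python3 st.py
```

```text
the job is handed in; nothing more can be done
None
the job is handed in; nothing more can be done
```

The job is handed in at about 21 s of the 54 s allowed; the rig gives no verdict, so the checks below are my own measurements.

- **Cap:** I tipped it 15° (commanded) about its far edge by the tab, lifted it off and set it right way up on the green board. Its centre is within about 10 mm of the board's centre, tilted under 1°, and it has been let go.
- **Plug:** I rocked it to about +7.5°, then about -9.4°, then swung it back until it came free. It is now gripped upright, under 1° off vertical, about 58 mm above where it was seated. That leaves roughly 28 mm between its underside and the rim.
- **Grip slip:** On the first swing the block turned about 4° in the jaws, so the plug tilted less than the tool. I pulled up a little harder, and the depth camera then showed the plug tilting enough.
- **Keg:** The depth fit shows a shift of under 1 mm. The highest upward pull I read was 13.8 N, below the keg's 21.6 N weight.
- **Bystanders:** They look unmoved in the pictures.
- **Failed check:** My first plug-tilt fit at the end gave a nonsense 14° because its height filter cut off the flange. With the filter widened on the same picture it read 0.5°.

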